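# Prove the clamp fixture's stop, then hold the offset lever level over its locators

### The arm

A 6-joint arm with a two-finger parallel gripper is mounted at the origin on a cart in front of the work surface, level with it; the furniture and walls round the work are solid. World frame = base frame: x ahead of the robot, y to its left, z up, the work surface at z = 0. Lengths are in mm, angles in rad, forces in N, time in s.
With the tool pointing down it reaches from about 350 to 1000 mm from the base axis. Payload 7.1 kg.
Tool frame: the origin (TCP) lies midway between the tips of the shut fingers; the grasp point (between the pads) lies 19 mm behind it; z points along the fingers, y is the line along which they close (so a half turn about z gives the same grasp; the last joint's range is limited). The gripper opens to 85 mm and grips with 20 to 120 N. Pads are 22 mm wide; open, the fingers measure 114 mm over their backs; the gripper's body (76 mm by 85 mm) begins 54 mm behind the grasp point. The pads swing forward as they close: fully open they stand 13 mm farther back than shut.
Start: joints at [-1.224, 0.423, 1.63, -0, 1.089, -0.019], TCP at [223.577, -583.625, 231.319] pointing down, gripper open.
Joint ranges: [-3, 3], [-0.9, 2.11], [0.09, 2.58], [-1.31, 4.45], [0.11, 2.69], [-2.54, 2.54]. Speed limits (rad/s): [2.39, 2.39, 3.01, 3.14, 3.14, 3.14].

### API

Orientations are given as a 3x3 rotation matrix whose columns are the frame's x, y, z axes.
In Python, from rig import sensors, cams, ctrl gives the robot as it stands.
- The arm moves only by the tool servo_tool, never from a script. Its argument "commands" is a list of rows, each a list of 3 entries, a list of its own where there are three numbers: the shift along the tool's x, y, z each as a share of 0.3 m, from -1 to 1, then the turn, a rotation vector about the tool's x, y, z each as a share of 60 degrees, from -1 to 1, then the opening, from -1 (shut) to 1 (fully open). In form: [[[tx, ty, tz], [rx, ry, rz], claw], ...]. A call has 1 to 20 rows; each row is the pose to reach, as a shift and turn from the pose commanded when the call began, along the tool's axes at that moment; what a row does not reach only later rows make up. A row lasts 1/10 s, in which the tool goes at most 50 mm and 8.59 degrees, less where a joint would pass 70% of its speed; a pose out of reach is approached as far as the arm can. A call with a number of a shift or a turn outside -1 to 1 is refused whole. A call with a gripper value outside its range is refused whole. The fingers move at their own pace and stop on an object; the grip force is fixed at half the most. Time passes only in rows, so rows that repeat a pose let the fingers close. It gives the time, the measured TCP pose, the force, the opening and the grip force at its end, in the units of the state.
- sensors.observe(): the state, without advancing time (a new reading comes with each control period).
- cams.read_camera(name): name is "side" or "top" or "wrist"; returns a dict with "img" (400x640x3 uint8, red, green, blue), "z_map" (400x640 float32, mm along the optical axis (not along the pixel's ray), 0 where there is no reading), "K" (3x3 intrinsics, pixels), "extrinsics" (4x4, takes a point from world to camera coordinates). Camera axes: x right, y up, looking along -z (the intrinsics and any distortion apply to the point x, -y, -z); pixel columns grow to the right and rows downward; lengths in mm; the calibration is good to about 2 mm. A picture is of the moment at which its call begins.
- ctrl.hand_in(): hands the job in; it is judged then, once.
The state is a dict: "time_s": time; "qpos": joint angles; "joint_vel": joint speeds; "effort": joint torques, N m; "tcp_pos": TCP position; "orientation": TCP orientation; "wrist_force": force on the tool from outside, world axes, zero at the start; "wrist_torque": the same for the moment, N m; "width": finger opening in mm; "gripper_force": force on a finger pad.
Only numpy, scipy, OpenCV 4.12 (cv2) and the standard library are available. Lean on these libraries where they do the work, as an engineer would, in place of code of your own. Each camera call takes 0.05 s, during which the arm holds its last target. There are 200 camera calls.

### The job

Prove the clamp fixture's stop button before loading: push the mushroom head straight down until it latches, then twist it clockwise until it springs back out. Then pick up the cast offset lever by its balance point on the straight arm and hold it level over the fixture, ready to be lowered: its big bore centred over the thick locating pin, its small eye over the thin dowel, and one to two centimetres of daylight between the underside of its hub and the top of the pin. Finish still holding it there, and leave the loose tools and things around the work where they are.

Things in the scene. Friction and masses are not known exactly. Their poses are not given: they have to be found in the camera images.
- lever: loose cast offset lever, about 0.5 kg, 198 mm long, lying flat; origin on the big hub's axis at the underside, x from the hub along the arm. Hub 48 mm wide, 36 high. Arm: straight bar 16 mm wide, at z 9 to 31 mm, parallel to x at y = -7 mm as far as x = 100 mm; there it bends to -y and runs to a small eye at x 160, y -21 mm (28 mm wide, 34 high). Most of its weight is in the hub
- lever_balance (a point): balance point of the lever (centre of mass in plan): on the centre line of the straight arm, 56 mm from the hub axis along the arm (lever frame x 56, y -7 mm), 20 mm above the underside, at half the bar's height. Same axes as the lever; the bar is gripped across its 16 mm width, along y
- lever_bore (a point): centre of the hub's 20 mm bore at the underside of the lever (the lever's origin)
- lever_eye (a point): centre of the small eye's 9 mm bore at the underside of the lever
- fixture: steel clamp fixture screwed to the bench. Plate 190 (its x) by 256 (its y) by 12 mm, origin at the centre of the underside, z up. Far side: thick pin at x 38, y -85 and thin dowel at x 59, y 75 mm; a seated lever has its x along the fixture's +y. Near side: swing clamp at x -45, y -75, 77 mm high, arm turned clear towards +y; grey stop box 72 mm square at x -45, y 78, top 52 mm above the bench
- pin_tip (a point): top centre of the thick locating pin: 18.6 mm in diameter, rising 28 mm above its 6 mm seat, 46 mm above the bench. Same axes as the fixture
- dowel_tip (a point): top centre of the thin dowel, 7.8 mm in diameter, 36 mm above the bench
- stop_top (a point): centre of the top of the ribbed mushroom head on the stop box: head 40 mm in diameter, 20 mm high, its top 84 mm above the bench when out; its underside is 12 mm above the box when out, 4.5 mm when fully down. The point moves and turns with the head
- stop_press (a joint): how far the mushroom head is pushed down, m: 0 out, 0.0075 fully down. Spring loaded, needs up to 3.5 N; past 0.006 a pawl catches it and it then stays down at about 0.0055 by itself
- stop_turn (a joint): twist of the mushroom head, rad, growing clockwise seen from above; springs back to 0 when let go, end stop at 0.8. A latched head is freed beyond about 0.5 rad (it takes under 0.05 N m) and rises by its own spring, at the latest when the fingers let go
- mallet: wooden mallet, 197 mm long, head 68 mm wide and 45 mm high, lying near the bench's front edge (bystander)
- brass_weight: brass paper weight with a knob, 45 mm diameter, 36 mm high (bystander)
- spool: wooden spool of thread, 34 mm diameter, 38 mm high, standing (bystander)
- awl: awl with a wooden handle, 130 mm long, lying (bystander)

How it is judged (in metres and radians):
On the way, in this order (a step that is already met when the one before it is completed fails the run):
1. the mushroom head is pushed down past its latch (value of joint stop_press above 0.005 m and height (world z) of lever below 0.01 m), for 0.2 s.
2. the head, still latched down, is twisted clockwise (value of joint stop_turn above 0.3 rad and value of joint stop_press above 0.004 m), for 0.02 s.
3. the head has sprung back out and been let go, the lever still lying on the bench (value of joint stop_press below 0.0015 m and value of joint stop_turn below 0.2 rad and height (world z) of lever below 0.01 m), for 0.1 s.
4. the lever is lifted off the bench at its balance point (height (world z) of lever above 0.03 m and horizontal distance between the grasp point and lever_balance below 0.022 m and contact force between the fingers and lever above 1 N), for 0.2 s.
At the end, for the whole second after the job is handed in: The lever is held in the fingers within 22 mm of its balance point, still and level within 4 degrees, touching nothing of the fixture: bore axis within 8 mm of the pin's, eye within 12 mm of the dowel's, hub underside 6 to 26 mm above the top of the pin; the stop head is out (contact force between the fingers and lever above 1 N and horizontal distance between the grasp point and lever_balance below 0.022 m and angle between lever's own z axis and vertical below 0.07 rad and horizontal distance between lever_bore and pin_tip below 0.008 m and horizontal distance between lever_eye and dowel_tip below 0.012 m and z of lever_bore in the frame of pin_tip between 0.006 and 0.026 m and contact force between lever and fixture below 0.1 N and linear speed of lever below 0.02 m/s and value of joint stop_press below 0.0015 m); the arm keeps its last pose, push and grip.
It fails at once if the mallet is shifted by more than 30 mm (distance of mallet from where it was at the start of the episode above 0.03 m).
It fails at once if the brass weight is shifted by more than 30 mm (distance of brass_weight from where it was at the start of the episode above 0.03 m).
It fails at once if the spool is shifted by more than 30 mm (distance of spool from where it was at the start of the episode above 0.03 m).
It fails at once if the awl is shifted by more than 30 mm (distance of awl from where it was at the start of the episode above 0.03 m).
It also fails if it takes over 58 s, if anything falls off the work surface, if the arm or the gripper's body presses on something with over 40 N, if the wrist force passes 120 N, or if a joint passes its speed limit or range.

## Working session

There is one attempt and no reset: what is moved stays moved. The work goes in short steps, Python scripts to look and compute and a tool call to move; the robot and the scene stay as the last step left them, time stands still between calls to the robot, and variables do not carry over. Pictures are saved under pics/ and viewed, at most 10 in all, crops included, and the job is handed in when it is done.

Besides the shell and the picture viewer there is one more tool, called after "Request:" as name([rows], argument=value, ...), one row to a line, values as JSON. servo_tool: Moves the arm, as the interface text tells. Its arguments: {"type":"object","properties":{"commands":{"type":"array"}},"required":["commands"]}

```bash
mkdir -p pics
cat > h.py <<'E'
import numpy as np, cv2
from rig import sensors, cams, ctrl
def shot(n,f=None):
    d=cams.read_camera(n)
    if f: cv2.imwrite(f'pics/{f}.png',d['img'][:,:,::-1]); 
    np.savez(f'pics/{f or n}.npz',**d); return d
def cloud(d):
    z=d['z_map'].astype(float); K=d['K']; v,u=np.mgrid[:z.shape[0],:z.shape[1]]
    x=(u-K[0,2])/K[0,0]*z; y=(v-K[1,2])/K[1,1]*z
    P=np.stack([x,-y,-z,np.ones_like(z)],-1)@np.linalg.inv(d['extrinsics']).T
    P=P[...,:3]; P[z==0]=np.nan; return P
E
python3 - <<'E'
from h import *
for n in('top','side'):
    d=shot(n,n+'0'); print(n,[k for k in d],d['K'].tolist(),np.round(d['extrinsics'],3).tolist())
print(sensors.observe())
E
```

```text
top ['img', 'z_map', 'K', 'extrinsics'] [[431.260594444537, 0.0, 319.0863145145432], [0.0, 431.260594444537, 201.98244604058132], [0.0, 0.0, 1.0]] [[0.028, -1.0, -0.004, 270.17], [0.996, 0.028, 0.08, -544.686], [-0.079, -0.006, 0.997, -998.669], [0.0, 0.0, 0.0, 1.0]]
side ['img', 'z_map', 'K', 'extrinsics'] [[369.72974708659063, 0.0, 320.3386866800428], [0.0, 369.72974708659063, 194.35744843079146], [0.0, 0.0, 1.0]] [[0.977, -0.211, -0.024, -439.61], [0.136, 0.536, 0.833, -278.931], [-0.163, -0.817, 0.553, -607.201], [0.0, 0.0, 0.0, 1.0]]
{'time_s': 0.1, 'qpos': array([-1.22399453e+00,  4.23793610e-01,  1.63061724e+00, -2.34432626e-05,
        1.08858375e+00, -1.89880044e-02]), 'joint_vel': array([ 0.00195218, -0.00017301, -0.00288023, -0.00010926,  0.00131845,
        0.00149184]), 'effort': array([-1.67301587e-03, -5.58428657e+01, -2.82445067e+01, -8.82503150e-05,
        2.94511199e-03, -2.17032783e-05]), 'tcp_pos': array([ 223.41145843, -583.17629477,  230.60375319]), 'orientation': array([[ 9.33837660e-01,  3.57696770e-01, -4.96040960e-04],
       [ 3.57697114e-01, -9.33836739e-01,  1.31141428e-03],
       [ 5.86737810e-06, -1.40208046e-03, -9.99999017e-01]]), 'wrist_force': array([-0.17521658,  0.32857697, -0.13572171]), 'wrist_torque': array([0.00855777, 0.01830796, 0.02725   ]), 'gripper_force': 0.0, 'width': 85.70698354568259}
```

View pics/top0.png

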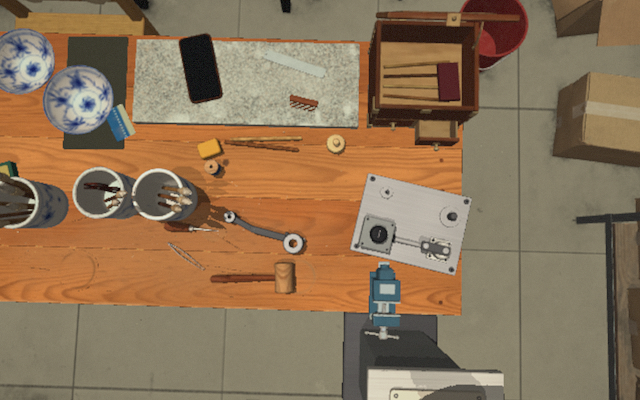

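View pics/side0.png

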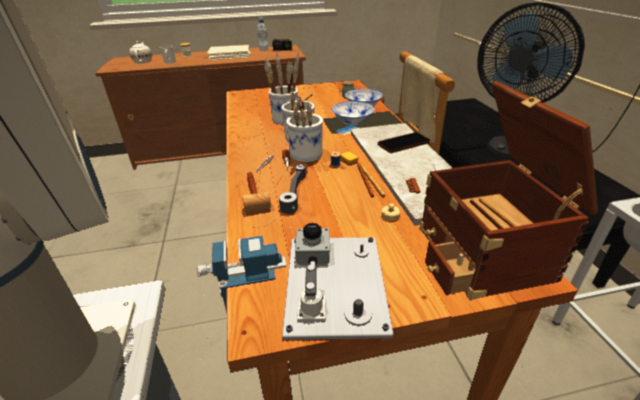

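The top view shows the lever hub at (293,243), its eye at (230,217), the pin at (452,216), the dowel at (387,192) and the stop head at (378,234). The mallet head is at (285,278), close to the hub. Next I'll measure these from depth.

```bash
cat > m.py <<'E'
from h import *
d=dict(np.load('pics/top0.npz')); P=cloud(d)
def reg(u,v,r,lo,hi):
    Q=P[v-r:v+r+1,u-r:u+r+1].reshape(-1,3); Q=Q[(Q[:,2]>lo)&(Q[:,2]<hi)]; 
    mn,mx=Q.min(0),Q.max(0); print((u,v),len(Q),'mean',Q.mean(0).round(1),'mid',((mn+mx)/2).round(1),'ext',(mx-mn).round(1)); return Q
print('stop');reg(378,234,13,70,95);reg(378,234,20,45,57)
print('pin');reg(452,216,8,30,60);print('dowel');reg(387,192,8,25,50)
print('hub');reg(293,243,16,33,45)
print('eye');reg(230,217,10,31,45)
print('bar');Q=reg(263,232,14,20,35)
print('mallet');reg(285,278,14,20,70)
print('vise');reg(385,285,25,20,200)
print('clamp');reg(435,247,20,40,200)
print('cup');reg(163,193,30,50,200)
# plate corners at z 6..16 near region
m=(P[...,2]>8)&(P[...,2]<16); m[:,:345]=0; m[:170]=0; m[:,475:]=0; m[276:]=0
n,l,s,_=cv2.connectedComponentsWithStats(m.astype('uint8')); i=1+s[1:,4].argmax()
X=P[l==i][:,:2].astype(np.float32); print('plate',cv2.minAreaRect(X))
print('table z', np.nanmedian(P[150:200,300:340,2]))
E
python3 m.py
```

```text
stop
(378, 234) 255 mean [466.  151.6  82.2] mid [465.9 150.8  80.4] ext [37.9 38.3 20.7]
(378, 234) 734 mean [466.3 152.3  52.5] mid [466.2 150.7  51.7] ext [83.2 81.8 10.3]
pin
(452, 216) 60 mean [512.7 -24.4  43. ] mid [512.7 -26.3  40.1] ext [16.5 17.8 19.6]
dowel
(387, 192) 12 mean [567.3 126.   35.3] mid [567.3 125.8  35.8] ext [7.6 7.  7.2]
hub
(293, 243) 280 mean [440.4 344.2  36.9] mid [440.8 350.6  37.5] ext [46.1 61.4  9. ]
eye
(230, 217) 111 mean [496.1 490.2  34.3] mid [495.3 487.7  35.1] ext [27.5 37.9  8. ]
bar
(263, 232) 197 mean [464.4 413.9  30.9] mid [465.8 414.7  27.8] ext [33.2 67.  13.9]
mallet
(285, 278) 549 mean [358.8 362.4  39.4] mid [358.4 366.2  35.3] ext [64.4 53.4 26.6]
vise
(385, 285) 1027 mean [348.8 131.5  65.5] mid [346.3 130.4  51.3] ext [113.3  59.6  62.5]
clamp
(435, 247) 377 mean [436.9  16.7  67.6] mid [434.5  18.8  61.4] ext [39.7 73.6 40.9]
cup
(163, 193) 1778 mean [537.  629.1 108.3] mid [538.1 624.4 125. ] ext [110.7 180.  149.8]
plate ((494.0530700683594, 64.70650482177734), (256.32073974609375, 190.09495544433594), 77.83061218261719)
table z 0.7824449038571402
```

```bash
cat > go.py <<'E'
from h import *
import sys
# go.py x y z yaw(tool-y angle, deg)
s=sensors.observe(); R=s['orientation']; t=np.array(list(map(float,sys.argv[1:4])))
cur=np.degrees(np.arctan2(R[1,1],R[0,1])); c,sn=np.cos(np.radians(cur)),np.sin(np.radians(cur))
Rn=np.array([[-sn,c,0],[c,sn,0],[0,0,-1.]])
d=t-s['tcp_pos']; a=(float(sys.argv[4])-cur+180)%360-180
print('now',s['tcp_pos'].round(1),'yaw',round(cur,2),'t',s['time_s'],'z',R[:,2].round(4),'F',s['wrist_force'].round(1),'w',round(s['width'],1))
print('shift',(Rn.T@d/300).round(4).tolist(),'rz',round(-a/60,4),'dist',np.linalg.norm(d).round(1))
E
python3 go.py 310 -300 231 -30
```

```text
now [ 223.4 -583.2  230.6] yaw -69.04 t 0.1 z [-5.0e-04  1.3e-03 -1.0e+00] F [-0.2  0.3 -0.1] w 85.7
shift [0.6072, -0.7782, -0.0013] rz -0.6507 dist 296.1
```

Request:
servo_tool([
  [[0.607,-0.778,0],[0,0,-0.65],0.3],
  [[0.607,-0.778,0],[0,0,-0.65],0.3],
  [[0.607,-0.778,0],[0,0,-0.65],0.3],
  [[0.607,-0.778,0],[0,0,-0.65],0.3],
  [[0.607,-0.778,0],[0,0,-0.65],0.3],
  [[0.607,-0.778,0],[0,0,-0.65],0.3],
  [[0.607,-0.778,0],[0,0,-0.65],0.3],
])

```text
time_s: 0.8
tcp_pos: [310.1, -295.7, 230.8]
orientation: [[0.497, 0.868, -0.001], [0.868, -0.497, 0.003], [0.002, -0.002, -1.0]]
wrist_force: [0.2, -1.8, -0.3]
width: 55.8
gripper_force: 0.0
```

```bash
python3 go.py 400 -60 231 5
```

```text
now [ 310.1 -295.7  230.8] yaw -29.8 t 0.8 z [-0.0013  0.0026 -1.    ] F [ 0.2 -1.8 -0.3] w 55.8
shift [0.8308, -0.1305, -0.0006] rz -0.5799 dist 252.3
```

Request:
servo_tool([
  [[0.83,-0.13,0],[0,0,-0.58],0.3],
  [[0.83,-0.13,0],[0,0,-0.58],0.3],
  [[0.83,-0.13,0],[0,0,-0.58],0.3],
  [[0.83,-0.13,0],[0,0,-0.58],0.3],
  [[0.83,-0.13,0],[0,0,-0.58],0.3],
  [[0.83,-0.13,0],[0,0,-0.58],0.3],
])

```text
time_s: 1.4
tcp_pos: [402.8, -61.3, 231.5]
orientation: [[-0.09, 0.996, 0.001], [0.996, 0.09, 0.001], [0.001, 0.001, -1.0]]
wrist_force: [0.5, 0.1, -0.3]
width: 55.5
gripper_force: 0.0
```

```bash
python3 go.py 466.3 150.7 180 10
```

```text
now [402.8 -61.3 231.5] yaw 5.14 t 1.4 z [ 1.2e-03  8.0e-04 -1.0e+00] F [ 0.5  0.1 -0.3] w 55.5
shift [0.685, 0.2742, 0.1717] rz -0.081 dist 227.3
```

Request:
servo_tool([
  [[0.685,0.274,0.17],[0,0,-0.08],0.3],
  [[0.685,0.274,0.17],[0,0,-0.08],0.3],
  [[0.685,0.274,0.17],[0,0,-0.08],0.3],
  [[0.685,0.274,0.17],[0,0,-0.08],0.3],
  [[0.685,0.274,0.17],[0,0,-0.08],0.3],
  [[0.685,0.274,0.17],[0,0,-0.08],0.3],
  [[0.685,0.274,0.17],[0,0,-0.08],0.3],
])

```text
time_s: 2.1
tcp_pos: [465.8, 145.7, 179.8]
orientation: [[-0.167, 0.986, -0.001], [0.986, 0.167, -0.001], [-0.0, -0.001, -1.0]]
wrist_force: [-0.7, -0.8, -0.1]
width: 55.4
gripper_force: 0.0
```

```bash
python3 go.py 466.3 150.7 66 10
python3 - <<'E'
from h import *
d=shot('wrist','w1'); P=cloud(d)
E
```

```text
now [465.8 145.7 179.8] yaw 9.6 t 2.1 z [-1.2e-03 -7.0e-04 -1.0e+00] F [-0.7 -0.8 -0.1] w 55.4
shift [0.0161, 0.0043, 0.3793] rz -0.0067 dist 113.9
```

View pics/w1.png

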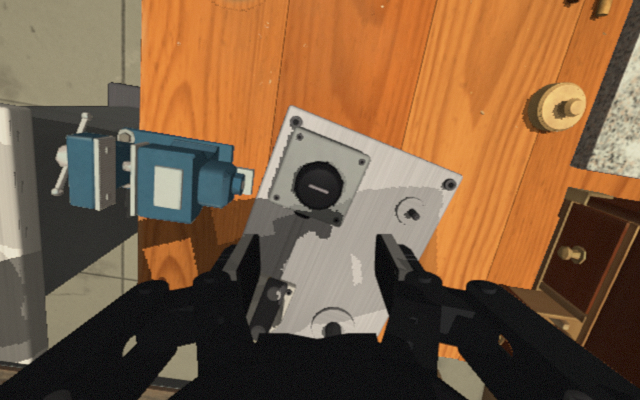

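The wrist view shows the stop head at (319,186), the dowel at (411,211), and the vise jaw near (245,180), just left of the box. I'll measure the head, dowel and plate from this view.

```bash
cat > m2.py <<'E'
from h import *
import sys
d=dict(np.load('pics/w1.npz')); P=cloud(d)
def reg(u,v,r,lo,hi):
    Q=P[v-r:v+r+1,u-r:u+r+1].reshape(-1,3); Q=Q[(Q[:,2]>lo)&(Q[:,2]<hi)]
    c,rad=cv2.minEnclosingCircle(Q[:,:2].astype(np.float32)); mn,mx=Q.min(0),Q.max(0)
    print((u,v),len(Q),np.round(c,1),round(rad,1),'mid',((mn+mx)/2).round(1),'ext',(mx-mn).round(1),'zmax',mx[2].round(1),'zmed',np.median(Q[:,2]))
print('head');reg(319,186,30,75,95)
print('dowel');reg(411,211,16,28,45)
print('vise');reg(225,185,35,30,120)
print('box');reg(319,178,52,46,58)
E
python3 m2.py; python3 go.py 466.3 150.7 66 10
```

```text
head
(319, 186) 1841 [465.6 150.5] 20.7 mid [465.6 150.6  81.3] ext [39.3 40.1 12.6] zmax 87.6 zmed 83.90828560044855
dowel
(411, 211) 65 [566.4 125.7] 3.9 mid [566.1 125.9  33.4] ext [ 6.7  6.6 10.6] zmax 38.7 zmed 35.02525115397776
vise
(225, 185) 2578 [367.  130.8] 31.1 mid [375.8 129.9  54.8] ext [42.  60.1 49.1] zmax 79.3 zmed 63.51035411624838
box
(319, 178) 4438 [465.5 151.1] 48.9 mid [465.4 150.7  51.3] ext [83.2 83.6 10. ] zmax 56.3 zmed 53.300157897541595
now [465.7 145.2 180. ] yaw 9.54 t 2.15 z [-9.e-04 -6.e-04 -1.e+00] F [-0.1 -0.5  0.1] w 55.7
shift [0.0178, 0.0049, 0.3801] rz -0.0077 dist 114.2
```

Request:
servo_tool([
  [[0.018,0.004,0.2],[0,0,-0.01],0.3],
  [[0.018,0.004,0.2],[0,0,-0.01],0.3],
  [[0.018,0.004,0.36],[0,0,-0.01],0.3],
  [[0.018,0.004,0.36],[0,0,-0.01],0.3],
  [[0.018,0.004,0.36],[0,0,-0.01],0.3],
])

```text
time_s: 2.65
tcp_pos: [465.6, 150.7, 72.7]
orientation: [[-0.175, 0.985, -0.003], [0.985, 0.175, -0.001], [-0.0, -0.003, -1.0]]
wrist_force: [1.1, -0.7, -0.0]
width: 55.5
gripper_force: 0.0
```

```bash
python3 go.py 466 150.6 63 10
```

```text
now [465.6 150.7  72.7] yaw 10.09 t 2.65 z [-2.7e-03 -9.0e-04 -1.0e+00] F [ 1.1 -0.7 -0. ] w 55.5
shift [-0.0007, 0.0012, 0.0323] rz 0.0015 dist 9.7
```

Request:
servo_tool([
  [[0,0.001,0.032],[0,0,0],0.3],
  [[0,0.001,0.032],[0,0,0],0.3],
  [[0,0.001,0.032],[0,0,0],-0.5],
  [[0,0.001,0.032],[0,0,0],-0.5],
  [[0,0.001,0.032],[0,0,0],-0.5],
  [[0,0.001,0.032],[0,0,0],-0.5],
  [[0,0.001,0.032],[0,0,0],-0.5],
])

```text
time_s: 3.35
tcp_pos: [465.8, 151.6, 63.0]
orientation: [[-0.176, 0.984, -0.001], [0.984, 0.176, -0.0], [-0.0, -0.001, -1.0]]
wrist_force: [-4.6, -1.8, 3.2]
width: 36.9
gripper_force: 59.8
```

```bash
python3 go.py 466 150.6 55 10
```

```text
now [465.8 151.6  63. ] yaw 10.16 t 3.35 z [-1.e-03 -2.e-04 -1.e+00] F [-4.6 -1.8  3.2] w 36.9
shift [-0.0035, -0.0, 0.0268] rz 0.0027 dist 8.1
```

Request:
servo_tool([
  [[0,0,0.012],[0,0,0],-0.5],
  [[0,0,0.026],[0,0,0],-0.5],
  [[0,0,0.028],[0,0,0],-0.5],
  [[0,0,0.028],[0,0,0],-0.5],
  [[0,0,0.028],[0,0,0],-0.5],
  [[0,0,0.028],[0,0,0],-0.5],
])

```text
time_s: 3.95
tcp_pos: [465.9, 151.7, 57.1]
orientation: [[-0.177, 0.984, -0.001], [0.984, 0.177, -0.0], [-0.0, -0.001, -1.0]]
wrist_force: [-13.6, -4.4, 40.3]
width: 37.1
gripper_force: 63.8
```

```bash
python3 go.py 466 150.6 55 10;python3 - <<'E'
from h import *
d=shot('side','s1'); cv2.imwrite('pics/s1c.png',cv2.resize(d['img'][190:290,270:380,::-1],None,fx=5,fy=5)); print(sensors.observe()['wrist_torque'])
E
```

```text
now [465.9 151.7  57.1] yaw 10.17 t 3.95 z [-6.e-04 -1.e-04 -1.e+00] F [-13.6  -4.4  40.3] w 37.1
shift [-0.0036, -0.0004, 0.0071] rz 0.0028 dist 2.4
[-0.61334345  2.28829977 -0.04654506]
```

View pics/s1c.png

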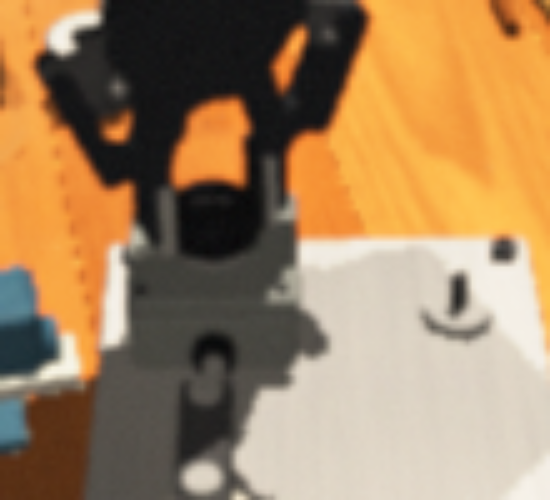

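The head is at the bottom, with 40 N of push after about 6 mm of travel. The fingers stay clear of the box. I'll ease off slightly and twist clockwise.

Request:
servo_tool([
  [[0,0,-0.005],[0,0,0],-0.5],
  [[0,0,-0.005],[0,0,0.13],-0.5],
  [[0,0,-0.005],[0,0,0.26],-0.5],
  [[0,0,-0.005],[0,0,0.39],-0.5],
  [[0,0,-0.005],[0,0,0.52],-0.5],
  [[0,0,-0.005],[0,0,0.64],-0.5],
  [[0,0,-0.005],[0,0,0.64],-0.5],
  [[0,0,-0.005],[0,0,0.64],-0.5],
])

```text
time_s: 4.8
tcp_pos: [466.3, 151.6, 57.4]
orientation: [[0.473, 0.881, 0.0], [0.881, -0.473, -0.0], [-0.0, 0.0, -1.0]]
wrist_force: [-8.2, -2.9, 22.6]
width: 37.1
gripper_force: 61.9
```

```bash
python3 go.py 466 150.6 64 -30
```

```text
now [466.3 151.6  57.4] yaw -28.22 t 4.8 z [ 0.e+00 -3.e-04 -1.e+00] F [-8.2 -2.9 22.6] w 37.1
shift [-0.0033, 0.0006, -0.0219] rz 0.0296 dist 6.7
```

Request:
servo_tool([
  [[0,0,-0.01],[0,0,0.64],0.3],
  [[0,0,-0.02],[0,0,0.64],0.3],
  [[0,0,-0.02],[0,0,0.64],0.3],
  [[0,0,-0.02],[0,0,0.64],0.3],
  [[0,0,-0.17],[0,0,0.64],0.3],
  [[0,0,-0.34],[0,0,0.4],0.3],
  [[0,0,-0.4],[0,0,0.2],0.3],
  [[0,0,-0.4],[0,0,0],0.3],
])

```text
time_s: 5.6
tcp_pos: [469.6, 152.7, 179.8]
orientation: [[0.649, 0.76, 0.009], [0.76, -0.649, 0.003], [0.008, 0.005, -1.0]]
wrist_force: [-0.3, -0.3, -1.2]
width: 55.4
gripper_force: 0.0
```

```bash
python3 - <<'E'
from h import *
d=shot('wrist','w2'); P=cloud(d)
Q=P.reshape(-1,3); Q=Q[(np.hypot(Q[:,0]-466,Q[:,1]-150.6)<18)]; print('head z',np.percentile(Q[:,2],[10,50,90]))
d=shot('top','top1')
E
python3 go.py 455 398 200 -13.3
```

```text
head z [ 84.11200185 263.60373735 272.35802455]
now [467.6 152.1 177.2] yaw -40.78 t 5.7 z [ 0.0037  0.001  -1.    ] F [-0.2  0.4 -0.5] w 55.3
shift [0.5932, -0.5673, -0.0761] rz -0.4579 dist 247.3
```

View pics/w2.png

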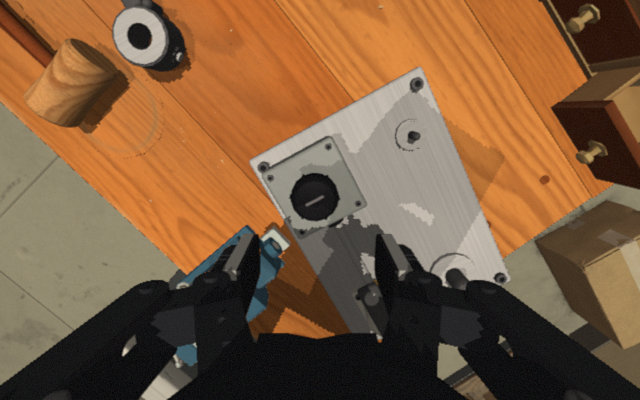

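```bash
python3 - <<'E'
from h import *
P=cloud(dict(np.load('pics/w2.npz'))).reshape(-1,3)
Q=P[(np.hypot(P[:,0]-466,P[:,1]-150.6)<18)&(P[:,2]<120)]; print('head z',len(Q),np.percentile(Q[:,2],[10,50,90]))
E
python3 go.py 435 310 220 -13.3
```

```text
head z 1596 [81.68929997 84.12976473 85.29209616]
now [467.6 152.1 177.2] yaw -40.78 t 5.7 z [ 0.0037  0.001  -1.    ] F [-0.2  0.4 -0.5] w 55.3
shift [0.3276, -0.4262, -0.1427] rz -0.4579 dist 166.8
```

The head is out again, with its top at z = 84. I'll move over the lever.

Request:
servo_tool([
  [[0.328,-0.426,-0.14],[0,0,-0.458],0.3],
  [[0.328,-0.426,-0.14],[0,0,-0.458],0.3],
  [[0.328,-0.426,-0.14],[0,0,-0.458],0.3],
  [[0.328,-0.426,-0.14],[0,0,-0.458],0.3],
  [[0.328,-0.426,-0.14],[0,0,-0.458],0.3],
  [[0.328,-0.426,-0.14],[0,0,-0.458],0.3],
  [[0.328,-0.426,-0.14],[0,0,-0.458],0.3],
])

```text
time_s: 6.4
tcp_pos: [434.0, 308.2, 216.9]
orientation: [[0.235, 0.972, -0.001], [0.972, -0.235, -0.001], [-0.002, -0.001, -1.0]]
wrist_force: [-0.8, 0.0, 0.6]
width: 55.2
gripper_force: 0.0
```

```bash
cat > lev.py <<'E'
from h import *
from scipy.optimize import least_squares
import sys
# fit lever plan outline (hub r24, bar, eye r14) to points above ground
def sd(p):  # signed distance to lever plan outline in lever frame
    def seg(a,b,r):
        a,b=np.array(a,float),np.array(b,float); t=np.clip(((p-a)@(b-a))/((b-a)@(b-a)),0,1)
        return np.hypot(*(p-a-t[:,None]*(b-a)).T)-r
    return np.min([np.hypot(*p.T)-24, np.hypot(p[:,0]-160,p[:,1]+21)-14, seg((0,-7),(100,-7),8), seg((100,-7),(160,-21),8)],0)
def edges(P,zlo,zhi,box):
    m=(P[...,2]>zlo)&(P[...,2]<zhi)&(P[...,0]>box[0])&(P[...,0]<box[1])&(P[...,1]>box[2])&(P[...,1]<box[3])
    n,l,s,_=cv2.connectedComponentsWithStats(m.astype('uint8')); m=l==1+s[1:,4].argmax()
    cs,_=cv2.findContours(m.astype('uint8'),cv2.RETR_EXTERNAL,cv2.CHAIN_APPROX_NONE); c=max(cs,key=len)[:,0]
    return P[c[:,1],c[:,0]], P[m]
def fit(E,g):
    def w(q):
        c,s=np.cos(q[2]),np.sin(q[2]); return (E[:,:2]-q[:2])@np.array([[c,-s],[s,c]])
    f=lambda q: sd(w(q))
    r=least_squares(f,g,loss='soft_l1',f_scale=2,x_scale=[1,1,.01]); q=r.x; c,s=np.cos(q[2]),np.sin(q[2]); M=np.array([[c,-s],[s,c]])
    print('bore',q[:2].round(1),'yaw',np.degrees(q[2]).round(2),'res',np.median(np.abs(f(q))).round(2),'n',len(E),'balance',(q[:2]+M@[56,-7]).round(1),'eye',(q[:2]+M@[160,-21]).round(1)); return q
E
python3 - <<'E'
from lev import *
g=[440.5,345,np.radians(76.7)]
for n in ('top0','wrist'):
    d=dict(np.load('pics/top0.npz')) if n=='top0' else shot('wrist','w3')
    E,_=edges(cloud(d),15,60,(405,530,310,520)); fit(E,g)
E
python3 go.py 460 397 100 -13.3
```

```text
bore [440.5 342.2] yaw 76.89 res 1.29 n 184 balance [460.  395.1] eye [497.2 493.2]
bore [439.1 342.9] yaw 76.97 res 0.76 n 371 balance [458.6 395.9] eye [495.7 494.1]
now [434.2 308.2 217.1] yaw -13.56 t 6.45 z [-0.0012 -0.0011 -1.    ] F [-2.2 -0.6 -0.6] w 55.7
shift [0.3079, 0.0143, 0.3903] rz -0.0044 dist 149.2
```

View pics/w3.png

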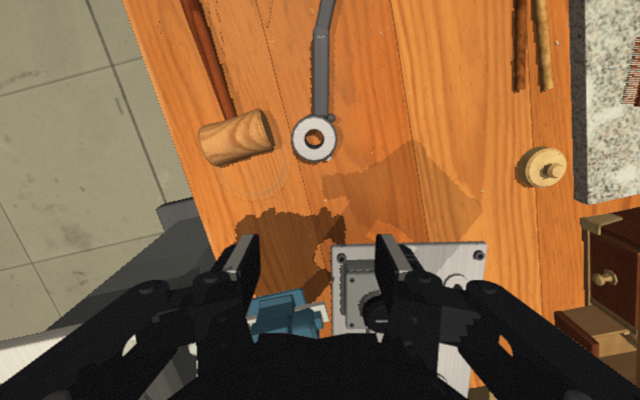

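The wrist view shows the hub at (314,139) with the bar running up the image, and the mallet head is clear at (235,138). Both cameras agree that the balance point is about (459, 395.5) and the lever yaw is 77°.

```bash
python3 go.py 459 395.5 80 -13
```

```text
now [434.2 308.2 217.1] yaw -13.56 t 6.45 z [-0.0012 -0.0011 -1.    ] F [-2.2 -0.6 -0.6] w 55.7
shift [0.3022, 0.0122, 0.457] rz -0.0094 dist 164.4
```

Request:
servo_tool([
  [[0.302,0.012,0.2],[0,0,-0.01],0.1],
  [[0.302,0.012,0.25],[0,0,-0.01],0.1],
  [[0.302,0.012,0.46],[0,0,-0.01],0.1],
  [[0.302,0.012,0.46],[0,0,-0.01],0.1],
  [[0.302,0.012,0.46],[0,0,-0.01],0.1],
  [[0.302,0.012,0.46],[0,0,-0.01],0.1],
])

```text
time_s: 7.05
tcp_pos: [458.9, 396.0, 79.7]
orientation: [[0.223, 0.975, -0.001], [0.975, -0.223, -0.001], [-0.001, -0.001, -1.0]]
wrist_force: [0.3, 0.0, 0.8]
width: 46.8
gripper_force: 0.0
```

```bash
python3 go.py 459 395.5 6 -13
```

```text
now [458.9 396.   79.7] yaw -12.88 t 7.05 z [-0.001 -0.001 -1.   ] F [0.3 0.  0.8] w 46.8
shift [-0.0016, 0.0006, 0.2458] rz 0.002 dist 73.7
```

Request:
servo_tool([
  [[-0.001,0,0.13],[0,0,0],0.1],
  [[-0.001,0,0.2],[0,0,0],0.1],
  [[-0.001,0,0.245],[0,0,0],0.1],
  [[-0.001,0,0.245],[0,0,0],0.1],
  [[-0.001,0,0.245],[0,0,0],-1],
  [[-0.001,0,0.245],[0,0,0],-1],
  [[-0.001,0,0.245],[0,0,0],-1],
  [[-0.001,0,0.245],[0,0,0],-1],
  [[-0.001,0,0.245],[0,0,0],-1],
  [[-0.001,0,0.245],[0,0,0],-1],
])

```text
time_s: 8.05
tcp_pos: [459.6, 397.6, 8.2]
orientation: [[0.221, 0.975, 0.002], [0.975, -0.221, 0.002], [0.002, 0.002, -1.0]]
wrist_force: [-0.7, -0.6, 6.5]
width: 14.9
gripper_force: 60.2
```

```bash
python3 go.py 459 395.5 130 -13
```

```text
now [459.6 397.6   8.2] yaw -12.77 t 8.05 z [ 0.0022  0.0017 -1.    ] F [-0.7 -0.6  6.5] w 14.9
shift [-0.0072, -0.0004, -0.4059] rz 0.0038 dist 121.8
```

Request:
servo_tool([
  [[0,0,-0.05],[0,0,0],-1],
  [[0,0,-0.12],[0,0,0],-1],
  [[0,0,-0.2],[0,0,0],-1],
  [[0,0,-0.3],[0,0,0],-1],
  [[0,0,-0.4],[0,0,0],-1],
  [[0,0,-0.47],[0,0,0],-1],
  [[0,0,-0.47],[0,0,0],-1],
  [[0,0,-0.47],[0,0,0],-1],
  [[0,0,-0.47],[0,0,0],-1],
])

```text
time_s: 8.95
tcp_pos: [457.6, 396.0, 146.0]
orientation: [[0.221, 0.975, -0.002], [0.975, -0.221, -0.002], [-0.002, -0.002, -1.0]]
wrist_force: [0.7, -0.8, -5.6]
width: 14.6
gripper_force: 59.5
```

```bash
python3 - <<'E'
from lev import *
s=sensors.observe(); print(s['wrist_torque'],s['gripper_force'])
P=cloud(shot('top','top2'))
m=(P[...,2]>120)&(P[...,2]<195); m[:, :200]=0
Q=P[m]; print(len(Q))
for a,b,c,d in((420,470,310,370),(470,520,470,520)):
    q=P[(P[...,0]>a)&(P[...,0]<b)&(P[...,1]>c)&(P[...,1]<d)&(P[...,2]>100)]; print(len(q),np.percentile(q,[5,50,95],axis=0).round(1).tolist() if len(q) else '')
E
python3 go.py 459 395.5 130 -13
```

```text
[-0.02453292  0.0230024  -0.00513248] 59.50112342834473
3866
1314 [[429.7, 312.4, 285.5], [451.2, 334.9, 488.7], [467.7, 367.7, 557.5]]
13 [[499.7, 494.9, 170.8], [504.6, 499.5, 173.4], [506.8, 503.7, 174.6]]
now [457.6 396.  145.7] yaw -12.78 t 9.0 z [-0.0023 -0.0019 -1.    ] F [ 0.4  0.1 -6.1] w 14.8
shift [-0.0005, 0.0049, 0.0525] rz 0.0037 dist 15.8
```

View pics/top2.png

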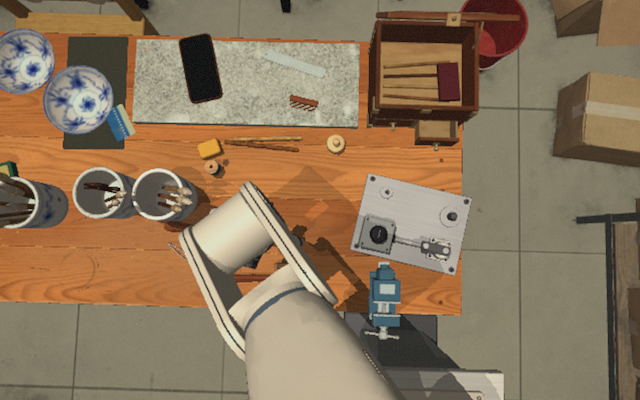

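The lever is held and balanced, with wrist torque near zero. I'll carry it over to the fixture at this height.

```bash
python3 go.py 495 205 148 -12.15
```

```text
now [457.6 396.  145.7] yaw -12.78 t 9.0 z [-0.0023 -0.0019 -1.    ] F [ 0.4  0.1 -6.1] w 14.8
shift [-0.5932, 0.2624, -0.0075] rz -0.0105 dist 194.6
```

Request:
servo_tool([
  [[-0.06,0.026,-0.008],[0,0,-0.01],-1],
  [[-0.16,0.07,-0.008],[0,0,-0.01],-1],
  [[-0.26,0.115,-0.008],[0,0,-0.01],-1],
  [[-0.36,0.16,-0.008],[0,0,-0.01],-1],
  [[-0.46,0.203,-0.008],[0,0,-0.01],-1],
  [[-0.54,0.239,-0.008],[0,0,-0.01],-1],
  [[-0.593,0.262,-0.008],[0,0,-0.01],-1],
  [[-0.593,0.262,-0.008],[0,0,-0.01],-1],
])

```text
time_s: 9.8
tcp_pos: [495.4, 203.6, 148.5]
orientation: [[0.213, 0.977, -0.003], [0.977, -0.213, -0.001], [-0.002, -0.002, -1.0]]
wrist_force: [-0.1, -0.1, -5.4]
width: 14.5
gripper_force: 59.4
```

```bash
python3 go.py 532 29.2 148 -12.15
```

```text
now [495.4 203.6 148.5] yaw -12.32 t 9.8 z [-0.0026 -0.0014 -1.    ] F [-0.1 -0.1 -5.4] w 14.5
shift [-0.542, 0.2433, 0.0016] rz -0.0028 dist 178.2
```

Request:
servo_tool([
  [[-0.06,0.027,0],[0,0,0],-1],
  [[-0.16,0.072,0],[0,0,0],-1],
  [[-0.26,0.117,0],[0,0,-0.003],-1],
  [[-0.36,0.162,0],[0,0,-0.003],-1],
  [[-0.45,0.202,0],[0,0,-0.003],-1],
  [[-0.51,0.229,0],[0,0,-0.003],-1],
  [[-0.542,0.243,0],[0,0,-0.003],-1],
  [[-0.542,0.243,0],[0,0,-0.003],-1],
  [[-0.542,0.243,0],[0,0,-0.003],-1],
])

```text
time_s: 10.7
tcp_pos: [532.5, 32.4, 149.3]
orientation: [[0.208, 0.978, -0.001], [0.978, -0.208, 0.0], [0.0, -0.001, -1.0]]
wrist_force: [-0.3, 0.9, -6.0]
width: 14.7
gripper_force: 59.4
```

```bash
python3 - <<'E'
from h import *
d=shot('wrist','w4'); shot('side','s4')
cv2.imwrite('pics/both4.png',np.vstack([np.hstack([d['img'][::,::]])])[:,:,::-1])
a=d['img'];b=dict(np.load('pics/s4.npz'))['img'][150:350,200:440]
cv2.imwrite('pics/both4.png',np.hstack([cv2.resize(a,(480,300)),cv2.resize(b,(320,266))[:266].copy() if 0 else cv2.resize(b,(320,300))])[:,:,::-1])
E
python3 go.py 532 29.2 69 -12.15
```

```text
now [532.6  32.7 149.5] yaw -11.93 t 10.8 z [-6.e-04  2.e-04 -1.e+00] F [ 0.7  0.1 -5.7] w 15.1
shift [-0.0117, 0.0006, 0.2683] rz 0.0036 dist 80.6
```

View pics/both4.png

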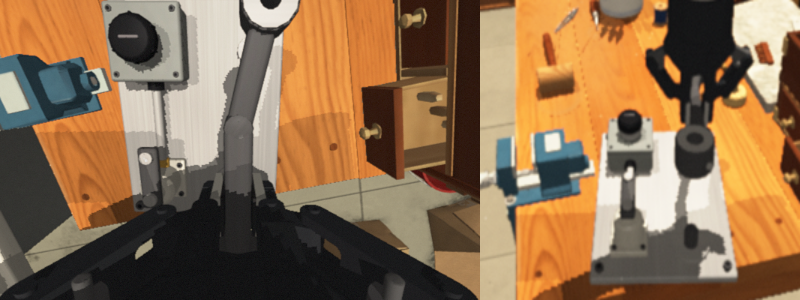

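The wrist view shows the eye at the top (268,5 in the composite), and the side view shows the hub above the pin. Next I'll measure where the lever sits from the clouds.

```bash
cat > m4.py <<'E'
from lev import *
import sys
s=sensors.observe(); T=s['tcp_pos']; u=T[2]-8.0
R=s['orientation']; ax=R[:2,0]; yl=-R[:2,1]
bp=T[:2]-58*ax+7*yl; ep=bp+160*ax-21*yl
print('T',T.round(1),'u',u.round(1),'pred bore',bp.round(1),'eye',ep.round(1))
D={'wrist':dict(np.load('pics/%s.npz'%sys.argv[1])),'side':dict(np.load('pics/%s.npz'%sys.argv[2])),'top':shot('top','t_'+sys.argv[1])}
for n,d in D.items():
    P=cloud(d).reshape(-1,3)
    for k,c,r,h in(('hub',bp,24,36),('eye',ep,14,34)):
        Q=P[(np.hypot(*(P[:,:2]-c).T)<r+12)&(np.abs(P[:,2]-u-h)<5)]
        if len(Q)<8: print(n,k,len(Q)); continue
        cc,rad=cv2.minEnclosingCircle(Q[:,:2].astype(np.float32))
        f=least_squares(lambda q:np.maximum(np.hypot(*(Q[:,:2]-q).T)-r,0),c).x
        print(n,k,len(Q),'z',np.median(Q[:,2]).round(1),'enc',np.round(cc,1),round(rad,1),'mean',Q[:,:2].mean(0).round(1))
E
python3 m4.py w4 s4
```

```text
T [532.6  32.7 149.5] u 141.5 pred bore [513.7 -22.6] eye [567.3 129.6]
wrist hub 650 z 173.4 enc [526.    3.2] 10.8 mean [526.1   5. ]
wrist eye 3863 z 175.8 enc [565.3 118.9] 16.8 mean [563.6 119.1]
side hub 465 z 176.5 enc [513.4 -22.8] 24.4 mean [513.  -25.5]
side eye 0
top hub 0
top eye 166 z 175.0 enc [564.6 124.6] 19.9 mean [566.3 126.8]
```

The side camera's hub centre, (513.4, -22.8), matches the prediction. I'll correct and descend.

Request:
servo_tool([
  [[-0.0117,0,0.05],[0,0,0.003],-1],
  [[-0.0117,0,0.12],[0,0,0.003],-1],
  [[-0.0117,0,0.18],[0,0,0.003],-1],
  [[-0.0117,0,0.23],[0,0,0.003],-1],
  [[-0.0117,0,0.266],[0,0,0.003],-1],
  [[-0.0117,0,0.266],[0,0,0.003],-1],
  [[-0.0117,0,0.266],[0,0,0.003],-1],
  [[-0.0117,0,0.266],[0,0,0.003],-1],
  [[-0.0117,0,0.266],[0,0,0.003],-1],
  [[-0.0117,0,0.266],[0,0,0.003],-1],
])

```text
time_s: 11.85
tcp_pos: [532.5, 28.1, 70.5]
orientation: [[0.211, 0.977, 0.001], [0.977, -0.211, 0.0], [0.0, 0.001, -1.0]]
wrist_force: [-0.2, -0.4, -6.5]
width: 15.0
gripper_force: 59.2
```

```bash
python3 - <<'E'
from h import *
d=shot('wrist','w5'); b=shot('side','s5')['img'][170:350,230:430]
cv2.imwrite('pics/both5.png',np.hstack([cv2.resize(d['img'],(480,300)),cv2.resize(b,(320,300))])[:,:,::-1])
P=cloud(d).reshape(-1,3);Q=P[(np.hypot(P[:,0]-466,P[:,1]-150.6)<18)&(P[:,2]<120)]; print('head z',len(Q),np.percentile(Q[:,2],[10,50,90]))
E
python3 m4.py w5 s5; python3 go.py 532 29.2 69.5 -12.15
```

```text
head z 4964 [55.09154753 83.901216   85.26819972]
T [532.4  28.1  70.3] u 62.3 pred bore [513.3 -27.1] eye [567.6 124.9]
wrist hub 667 z 94.6 enc [525.8  -1.7] 10.6 mean [5.26e+02 4.00e-01]
wrist eye 3952 z 97.0 enc [565.2 114.2] 17.0 mean [563.7 114.6]
side hub 439 z 97.3 enc [515.9 -26.7] 26.3 mean [512.9 -29.5]
side eye 0
top hub 0
top eye 144 z 96.0 enc [564.5 119.6] 19.9 mean [566.4 121.9]
now [532.3  28.1  70.2] yaw -12.18 t 12.0 z [ 5.e-04  0.e+00 -1.e+00] F [ 0.8  0.4 -4.2] w 14.9
shift [0.0033, -0.0018, 0.0024] rz -0.0006 dist 1.3
```

View pics/both5.png

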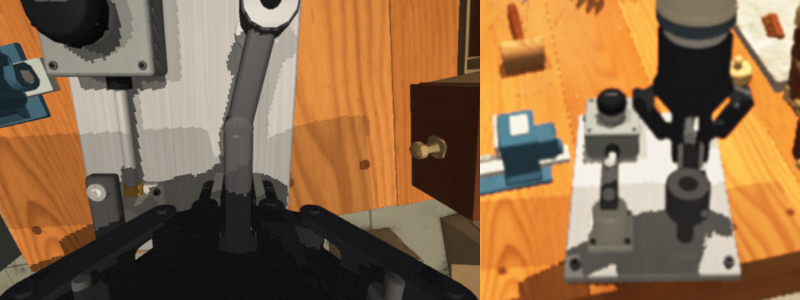

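Request:
servo_tool([
  [[0.003,-0.001,0],[0,0,0],-1],
  [[0.003,-0.001,0],[0,0,0],-1],
  [[0.003,-0.001,0],[0,0,0],-1],
  [[0.003,-0.001,0],[0,0,0],-1],
  [[0.003,-0.001,0],[0,0,0],-1],
])

```text
time_s: 12.5
tcp_pos: [532.0, 29.1, 69.9]
orientation: [[0.211, 0.977, -0.0], [0.977, -0.211, 0.0], [-0.0, -0.0, -1.0]]
wrist_force: [-0.2, -0.4, -6.0]
width: 14.9
gripper_force: 59.2
```

```bash
python3 -c "
from h import *
s=sensors.observe(); print(s['tcp_pos'],s['joint_vel'].round(4),s['gripper_force']); print(ctrl.hand_in())"
```

```text
[532.00489166  29.08355721  69.87821134] [-0.0002  0.0006 -0.0006 -0.001  -0.0014 -0.0018] 59.217435121536255
the job is handed in; nothing more can be done
None
```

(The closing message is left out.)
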